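Tap the clamp wedge home on a substrate fixture

TASK

Take the hand tamper from its rubber pad and, with its face, tap the started wedge straight down into its slot until firm taps no longer move it and the ceramic substrate is clamped tight. Tap gently: firm taps of about 16 to 20 newtons are needed, but a blow of more than 40 newtons cracks the substrate, and the fingers must not touch the wedge. Then stand the tamper upright back on its pad, let go, and leave the tray, bottle and jar alone.

Things in the scene. Friction and masses are not known exactly. Their poses are not given: they have to be found in the camera images.
- fixture: Fixed aluminium clamping fixture, base plate 230 (x) by 90 (y) by 12 mm; origin at the centre of its underside, z up. At its -x end a post and two cheeks (55 mm wide over all, tops 85 mm above the bench) form with the jaw the wedge slot, open at the top, from x = -65 mm on. At its +x end a dark steel back stop, set anew for each job (3.5 mm range), bounds the substrate
- jaw: Steel jaw, 36 mm wide, top 85 mm above the bench, sliding along the fixture's x between the cheeks; origin at fixture x = -65 mm, z = 0 when fully back (start). A return spring pushes it to -x; the wedge drives it to +x through a free gap of 2 to 5.5 mm, unknown beforehand, until it clamps the substrate against the rubber-faced back stop
- wedge: Slippery grey plastic wedge, 85 mm tall, 36 mm wide (y), 8 mm thick at the tip, 23 mm at the top (taper 1 in 5), 60 g, started upright in the slot, thin end down, tip about 50 mm above the bench; origin at the middle of the tip's underside, z up. It goes 5 mm down per mm of jaw travel and then holds by friction
- wedge_top (a point): Centre of the wedge's flat top face (23 by 36 mm), the place to strike, about 135 mm above the bench at the start. A push of 6 to 11 N straight down moves it forward; it goes 10 to 35 mm down in all, then the resistance climbs by about 5 N per mm, and it is home when a firm tap of 16 to 20 N no longer moves it. It ends 10 mm or more above the post. Pushed faster than 20 mm/s the force overshoots
- plate: White ceramic substrate with a copper square, 60 by 60 by 10 mm, 140 g, lying loose on the fixture's base between jaw and back stop; origin at the centre of its underside
- tamper: Hand tamper standing on its pad: white nylon striking head 34 mm in diameter, 35 mm high, its flat face below; above it a round aluminium handle 24 mm in diameter, up to 107 mm over the face; 160 to 260 g. Origin at the centre of the striking face, z up along the handle
- pad: Fixed black rubber rest pad, a disc 90 mm in diameter and 4 mm thick, on the bench to the left or right of the fixture; origin at the centre of its underside
- tray: Bystander: white divided tray, 110 by 110 by 22 mm, loose, on the other side of the fixture from the pad; origin at the centre of its underside
- bottle: Bystander: amber bottle, 56 mm in diameter, 100 mm tall, beyond and to the left of the fixture; origin at the centre of its underside
- jar: Bystander: clear jar, 60 mm in diameter, 60 mm tall, beyond and to the right of the fixture; origin at the centre of its underside
There are look-alikes about, which are no part of the job. Leave any purple look-alike of the tamper alone.

How it is judged:
By the outcome, as a careful person would: the job done as asked, in the order asked, and still so for the second after the job is handed in, with the robot touching nothing.
It also fails if it takes over 54 s, if anything falls off the work surface, if the arm or the gripper's body presses on something with over 40 N, if the wrist force passes 120 N, or if a joint passes its speed limit or range.

ROBOT

A 7-joint arm with a two-finger parallel gripper is mounted at the origin on the work surface. World frame = base frame: x ahead of the robot, y to its left, z up, the work surface at z = 0. Lengths are in m, angles in rad, forces in N, time in s.
With the tool pointing down it reaches from about 0.35 to 0.9 m from the base axis. Payload 8.1 kg.
Tool frame: the origin (TCP) lies on the centre line of the jaws, within the pads' length; the fingertips stand 25 mm ahead of it and the grasp point (between the pads) lies 6 mm ahead of it (ctrl.tip_extent is the distance from the TCP to the fingertips, in m); z points along the fingers, y is the line along which they close (so a half turn about z gives the same grasp; the last joint's range is limited). The gripper opens to 92 mm and grips with 3 to 60 N. Pads are 19 mm wide; open, the fingers measure 130 mm over their backs; the gripper's body (75 mm by 190 mm) begins 47 mm behind the grasp point.
Start: joints at [1.045, 0.434, 0.025, 1.573, -0.012, 1.134, -0.075], TCP at [0.256, -0.57, 0.252] pointing down, gripper open.
Joint ranges: [-2.62, 2.62], [-0.44, 2.09], [-1.27, 1.32], [0.08, 2.57], [-1.32, 4.46], [0.12, 2], [-2.74, 2.74]. Speed limits (rad/s): [2.22, 2.22, 3.01, 3.01, 3.14, 3.14, 3.14].

INTERFACE

Orientations are given as [roll, pitch, yaw] about the fixed x, y, z axes, in that order (R = Rz(yaw) Ry(pitch) Rx(roll)).
In Python, from bench import ctrl, viewer, finder gives the robot as it stands.
- The arm moves only by the shell command python3 -m jog 'ROWS' [FORCE]. ROWS is JSON, a list of rows, each a list of 5 numbers: the opening, from 0 (shut) to 1 (fully open), then the shift along the world's x, y, z in units of 0.15 m (1.0 is 0.15 m), then the turn about the world's z in units of 4 degrees (1.0 is 4 degrees). A call has 1 to 12 rows; each row shifts and turns the commanded pose from where the row before left it; what a row does not reach is not made up. A row lasts 1/12 s, in which the tool goes at most 41.7 mm and 7.16 degrees, less where a joint would pass 70% of its speed; a pose out of reach is approached as far as the arm can. A call with a number of a shift or a turn outside -1 to 1 is refused whole. A call with a gripper value outside its range is refused whole. The fingers move at their own pace and stop on an object; FORCE is the grip in N (left out, the last holds). Time passes only in rows, so rows that do not move let the fingers close. It gives the time, the measured TCP pose, the force, the opening and the grip force at its end, in the units of the state.
- ctrl.read_state(): the state, without advancing time (a new reading comes with each control period).
- viewer.snapshot(name): name is "scene" or "top" or "wrist"; returns a dict with "image" (420x560x3 uint8, red, green, blue), "vertical_fov" (degrees; the focal length in pixels is half the picture's height over the tangent of half this angle, whatever the lens; pixels are square), "cx", "cy" (the principal point, pixels), "R" (3x3) and "t" (3): a world point X has camera coordinates R X + t. Camera axes: x right, y down, z forward; pixel columns grow to the right and rows downward; lengths in m; the calibration is good to about 2 mm. A picture is of the moment at which its call begins. There is no depth.
- ctrl.finish_job(): hands the job in; it is judged then, once.
Trained networks look in the newest picture that a camera, given by its name, has taken for a name from the list of things; names that differ only in an ending like _2 or _b are one class to them, and where a whole thing is asked for, a point or a joint stands for the part that bears it (a point fixed in the world has none). Each returns a list of dicts, best first, with "p" (0 to 1); they miss things now and then, are a little off and sometimes report something else, mostly with a low value. They report only what shows in the picture. A call takes as long as a camera call. They do not tell look-alikes from the thing itself.
- finder.spot_in(camera, target): "xyz" ([x, y, z] in m, in world coordinates, good to about 4 mm: the middle of the surface that is visible of it).
- finder.landmark_of(camera, target): "xyz" ([x, y, z] in m, in world coordinates, good to about 4 mm: a listed point, or the origin of a listed thing).
The state is a dict: "t": time; "joint_positions": joint angles; "dq": joint speeds; "effort": joint torques, N m; "tcp_pos": TCP position; "tcp_rot": TCP orientation; "force": force on the tool from outside, world axes, zero at the start; "torque": the same for the moment, N m; "finger_gap": opening from 0.0 (shut) to 1.0 (fully open); "grasp_force": force on a finger pad.
Only numpy, scipy, OpenCV 4.12 (cv2) and the standard library are available. Lean on these libraries where they do the work, as an engineer would, in place of code of your own. Each camera call takes 0.05 s, during which the arm holds its last target. There are 200 camera calls.

## Working session

There is one attempt and no reset: what is moved stays moved. The work goes in short steps, Python scripts to look and compute and a shell command to move; the robot and the scene stay as the last step left them, time stands still between calls to the robot, and variables do not carry over. Pictures are saved under pics/ and viewed, at most 10 in all, crops included, and the job is handed in when it is done.

```bash
ls; mkdir -p pics
python3 - <<'E'
from bench import ctrl, viewer, finder
import cv2,numpy as np
for c in ("scene","top"):
    s=viewer.snapshot(c); cv2.imwrite(f"pics/{c}0.png",s["image"][:,:,::-1])
    print(c,s["vertical_fov"],np.round(s["R"],3).tolist(),np.round(s["t"],3).tolist())
    for n in ("tamper","pad","wedge_top","fixture","jaw","plate","tray","bottle","jar"):
        print(n,[(round(d["p"],2),np.round(d["xyz"],3).tolist()) for d in finder.landmark_of(c,n)][:3])
s=ctrl.read_state();print(s, ctrl.tip_extent)
E
```

```text
pics
scene 42.35348971759822 [[-0.533, 0.846, -0.016], [0.582, 0.353, -0.733], [-0.615, -0.4, -0.68]] [0.256, -0.199, 1.457]
tamper [(0.97, [0.429, 0.292, 0.006]), (0.93, [0.329, 0.323, 0.001])]
pad [(0.93, [0.431, 0.293, 0.004]), (0.38, [0.459, 0.061, 0.054])]
wedge_top [(0.69, [0.468, 0.06, 0.136])]
fixture []
jaw [(0.77, [0.46, 0.065, 0.003])]
plate [(0.91, [0.529, 0.045, 0.01])]
tray [(0.94, [0.44, -0.297, -0.005])]
bottle [(0.8, [0.648, 0.248, 0.002]), (0.7, [0.457, 0.065, 0.001])]
jar [(0.61, [0.634, -0.24, 0.0])]
top 43.67801149666858 [[0.042, -0.999, -0.005], [-0.976, -0.04, -0.214], [0.213, 0.014, -0.977]] [-0.008, 0.514, 1.245]
tamper [(0.62, [0.329, 0.324, -0.0])]
pad [(0.68, [0.434, 0.295, -0.0]), (0.4, [0.434, -0.304, -0.004])]
wedge_top [(0.55, [0.467, 0.058, 0.137])]
fixture [(0.81, [0.521, 0.045, 0.0])]
jaw []
plate [(0.64, [0.528, 0.048, 0.009])]
tray [(0.93, [0.438, -0.302, -0.003]), (0.57, [0.518, 0.045, -0.004])]
bottle [(0.56, [0.652, 0.246, 0.002])]
jar [(0.73, [0.634, -0.237, -0.003])]
{'t': 1.0, 'joint_positions': array([ 1.04540205,  0.43448635,  0.02501509,  1.57321749, -0.01160424,
        1.13398546, -0.07511312]), 'dq': array([ 0.00040261, -0.00055691, -0.0001721 ,  0.00085451,  0.00132464,
        0.0007461 ,  0.00210839]), 'effort': array([ 8.20576970e-04, -6.67667913e+01,  9.84007716e-01, -3.14814270e+01,
       -6.06995146e-02,  3.25246726e-02,  5.12706140e-05]), 'tcp_pos': array([ 0.2564163 , -0.56998829,  0.25174372]), 'tcp_rot': array([3.14154302e+00, 1.05057944e-05, 4.22680614e-01]), 'force': array([ 0.41405098, -1.06167318, -0.39747096]), 'torque': array([-0.00714332,  0.05018033, -0.05196449]), 'grasp_force': 0.0, 'finger_gap': 0.9983721262707282} 0.025
```

View pics/scene0.png

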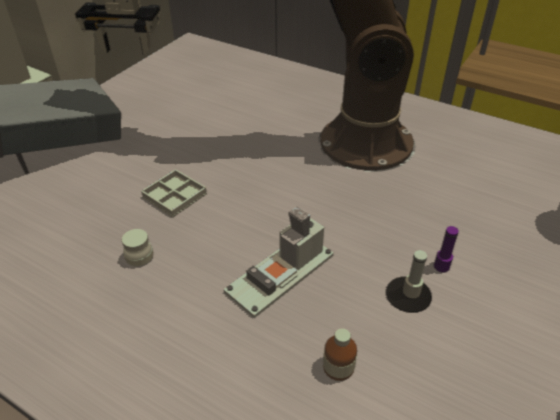

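View pics/top0.png

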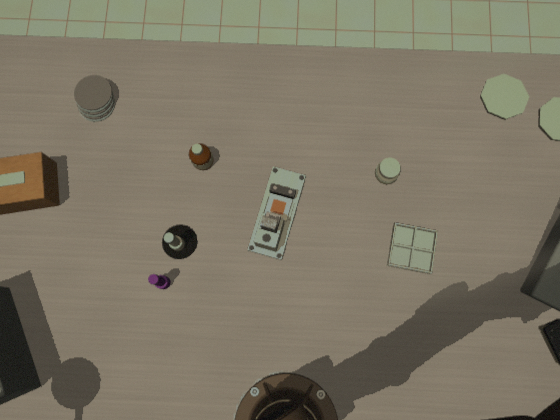

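```bash
python3 -m jog '[[1,0.13,0.2,0,-0.5],[1,0.13,0.24,0,-0.5],[1,0.13,0.24,0,-0.5],[1,0.13,0.24,0,-0.5],[1,0.13,0.24,0,-0.5],[1,0.13,0.24,0,-0.5],[1,0.13,0.24,0,-0.5],[1,0.13,0.24,0,-0.5],[1,0.13,0.24,0,-0.5],[1,0,0.24,0,-0.5],[1,0,0.24,0,-0.5],[1,0,0.24,0,-0.5]]'
python3 -m jog '[[1,0,0.24,0,-0.3],[1,0,0.24,0,-0.3],[1,0,0.24,0,-0.3],[1,0,0.24,0,-0.3],[1,0,0.24,0,-0.3],[1,0,0.24,0,-0.3],[1,0,0.24,0,-0.3],[1,0,0.24,0,-0.3],[1,0,0.24,0,-0.3],[1,0,0.24,0,-0.3],[1,0,0.2,0,0],[1,0,0,0,0]]'
```

```text
t: 2.0
tcp_pos: [0.4319, -0.1421, 0.2518]
tcp_rot: [3.141, -0.0, 0.003]
force: [0.7, 0.6, 0.4]
finger_gap: 1.001
grasp_force: 0.0
t: 3.0
tcp_pos: [0.4308, 0.2528, 0.2522]
tcp_rot: [-3.137, 0.0, -0.198]
force: [0.4, 0.5, 0.7]
finger_gap: 0.998
grasp_force: 0.0
```

Run:
```python
from bench import ctrl, viewer, finder
import cv2,numpy as np
s=viewer.snapshot("wrist"); cv2.imwrite("pics/w1.png",s["image"][:,:,::-1])
R,t=np.array(s["R"]),np.array(s["t"]);f=210/np.tan(np.radians(s["vertical_fov"]/2))
def px(X):
    c=R@np.array(X)+t; return np.round([s["cx"]+f*c[0]/c[2],s["cy"]+f*c[1]/c[2]],0)
for n in ("tamper","pad"):
    print(n,[(round(d["p"],2),np.round(d["xyz"],3).tolist(),px(d["xyz"])) for d in finder.landmark_of("wrist",n)][:3])
print("handle top pred",px([.431,.293,.111]),"tcp cam", -R.T@t)
```

```text
tamper [(0.75, [0.424, 0.297, 0.009], array([241., 194.])), (0.65, [0.33, 0.325, 0.0], array([237., 267.]))]
pad [(0.84, [0.433, 0.288, 0.002], array([247., 184.]))]
handle top pred [231. 213.] tcp cam [0.50628769 0.23670867 0.38507824]
```

View pics/w1.png

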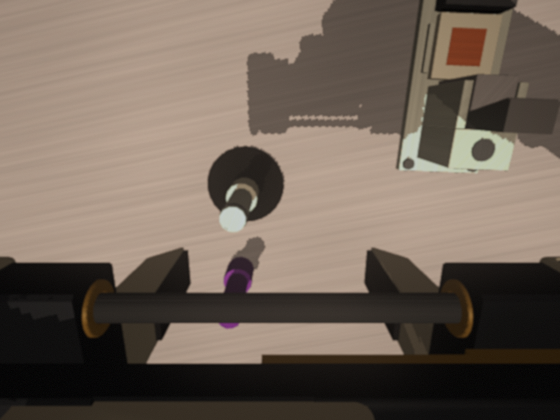

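The wrist view shows the white handle top at (233,219), the pad centred at (246,184), and the purple look-alike at (235,290). I'll back-project the handle top.

```bash
cat > h.py <<'E'
import numpy as np
def bp(s,u,v,z):
    R,t=np.array(s["R"]),np.array(s["t"]);f=210/np.tan(np.radians(s["vertical_fov"]/2))
    o=-R.T@t; d=R.T@np.array([(u-s["cx"])/f,(v-s["cy"])/f,1]); return np.round(o+d*(z-o[2])/d[2],4)
E
python3 - <<'E'
from bench import viewer,ctrl
from h import bp
s=viewer.snapshot("wrist")
print(bp(s,233,219,.111),bp(s,246,184,.004))
s=viewer.snapshot("scene")
print(bp(s,420,256,.111),bp(s,409,294,.004))
print(ctrl.read_state()["tcp_pos"])
E
```

```text
[0.4273 0.2847 0.111 ] [0.4346 0.2811 0.004 ]
[0.4304 0.2951 0.111 ] [0.4347 0.2933 0.004 ]
[0.43219409 0.24459883 0.2516737 ]
```

```bash
python3 -m jog '[[1,-0.017,0.16,0,0],[1,0,0.163,0,0],[1,0,0,-0.1,0],[1,0,0,-0.2,0],[1,0,0,-0.2,0],[1,0,0,-0.2,0],[1,0,0,-0.18,0],[1,0,0,-0.12,0],[1,0,0,-0.08,0],[1,0,0,0,0],[1,0,0,0,0]]' 50
python3 - <<'E'
from bench import viewer
import cv2
s=viewer.snapshot("wrist"); cv2.imwrite("pics/w2.png",s["image"][:,:,::-1])
E
```

```text
t: 4.17
tcp_pos: [0.4296, 0.2933, 0.0897]
tcp_rot: [3.14, 0.0, -0.207]
force: [1.4, 0.7, -0.0]
finger_gap: 0.999
grasp_force: 0.0
```

View pics/w2.png

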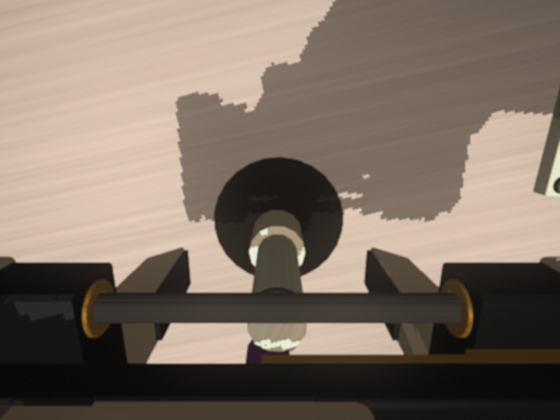

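The handle (column ~277) sits centred between the fingers (mid column ~278). Next I close and lift.

```bash
python3 -m jog '[[0,0,0,0,0],[0,0,0,0,0],[0,0,0,0,0],[0,0,0,0,0],[0,0,0,0,0],[0,0,0,0,0],[0,0,0,0,0],[0,0,0,0,0]]' 55
```

```text
t: 4.88
tcp_pos: [0.4293, 0.2945, 0.0897]
tcp_rot: [3.142, 0.0, -0.205]
force: [0.3, -0.1, -0.1]
finger_gap: 0.472
grasp_force: 0.0
```

Run:
```python
from bench import viewer,finder,ctrl
import numpy as np
ctrl_s=ctrl.read_state();print(ctrl_s["tcp_pos"],ctrl_s["force"],ctrl_s["finger_gap"])
for c in ("scene","top"):
  s=viewer.snapshot(c)
  for n in ("wedge_top","wedge","jaw","plate","fixture"):
    print(c,n,[(round(d["p"],2),np.round(d["xyz"],3).tolist()) for d in finder.landmark_of(c,n)][:2])
```

```text
[0.4293386  0.29450562 0.08973389] [ 0.28396289 -0.09391734 -0.08408384] 0.471838397503625
scene wedge_top [(0.65, [0.469, 0.06, 0.135])]
scene wedge [(0.68, [0.459, 0.064, 0.055]), (0.15, [0.466, 0.06, 0.131])]
scene jaw [(0.92, [0.455, 0.062, 0.002])]
scene plate [(0.72, [0.528, 0.046, 0.01])]
scene fixture [(0.62, [0.523, 0.043, 0.003]), (0.25, [0.459, 0.062, 0.002])]
top wedge_top [(0.57, [0.456, 0.063, 0.049]), (0.55, [0.466, 0.059, 0.138])]
top wedge [(0.49, [0.457, 0.065, 0.051])]
top jaw [(0.27, [0.458, 0.064, 0.047])]
top plate [(0.8, [0.53, 0.043, 0.012])]
top fixture [(0.69, [0.517, 0.046, -0.004])]
```

```bash
python3 -m jog '[[0,0,0,0,0],[0,0,0,0,0],[0,0,0,0,0],[0,0,0,0,0],[0,0,0,0,0],[0,0,0,0,0],[0,0,0,0,0],[0,0,0,0,0]]' 55 && python3 -m jog '[[0,0,0,0.05,0],[0,0,0,0.1,0],[0,0,0,0.15,0],[0,0,0,0.15,0],[0,0,0,0.15,0],[0,0,0,0.15,0],[0,0,0,0.15,0],[0,0,0,0.1,0],[0,0,0,0.067,0],[0,0,0,0,0],[0,0,0,0,0]]'
```

```text
t: 6.15
tcp_pos: [0.4294, 0.2945, 0.0897]
tcp_rot: [3.142, -0.0, -0.206]
force: [0.2, -0.1, -2.3]
finger_gap: 0.251
grasp_force: 55.0
t: 7.07
tcp_pos: [0.4293, 0.2944, 0.2498]
tcp_rot: [-3.141, -0.0, -0.206]
force: [-0.4, 0.3, -2.3]
finger_gap: 0.246
grasp_force: 55.0
```

```bash
python3 -m jog '[[0,0.02,-0.08,0,0],[0,0.03,-0.16,0,0],[0,0.03,-0.2,0,0],[0,0.03,-0.2,0,0],[0,0.03,-0.2,0,0],[0,0.03,-0.2,0,0],[0,0.03,-0.2,0,0],[0,0.03,-0.16,0,0],[0,0.023,-0.11,0,0],[0,0,-0.055,0,0],[0,0,0,0,0],[0,0,0,0,0]]'
python3 - <<'E'
from bench import viewer,finder,ctrl
import numpy as np,cv2
print(ctrl.read_state()["tcp_pos"])
ims=[]
for c in ("scene","wrist"):
  s=viewer.snapshot(c)
  for n in ("wedge_top","tamper"):
    print(c,n,[(round(d["p"],2),np.round(d["xyz"],3).tolist()) for d in finder.landmark_of(c,n)][:2])
  im=s["image"][:,:,::-1]
  if c=="scene": im=cv2.resize(im[140:300,220:340],(450,600),interpolation=cv2.INTER_CUBIC)
  else: im=cv2.resize(im[:,:],(350,262))
  cv2.imwrite(f"pics/a_{c}.png",im); ims.append(im)
o=np.zeros((600,800,3),np.uint8);o[:600,:450]=ims[0];o[:262,450:]=ims[1];cv2.imwrite("pics/a.png",o)
E
```

```text
t: 8.07
tcp_pos: [0.4667, 0.0599, 0.2492]
tcp_rot: [3.141, 0.001, -0.206]
force: [0.1, 0.8, -1.2]
finger_gap: 0.254
grasp_force: 55.0
[0.46671853 0.05991658 0.24915502]
scene wedge_top [(0.55, [0.468, 0.058, 0.133])]
scene tamper [(0.93, [0.468, 0.06, 0.165]), (0.72, [0.459, 0.065, 0.056])]
wrist wedge_top [(0.78, [0.468, 0.062, 0.132]), (0.64, [0.532, 0.041, 0.015])]
wrist tamper [(0.98, [0.461, 0.065, 0.167]), (0.65, [0.329, 0.324, -0.0])]
```

View pics/a.png

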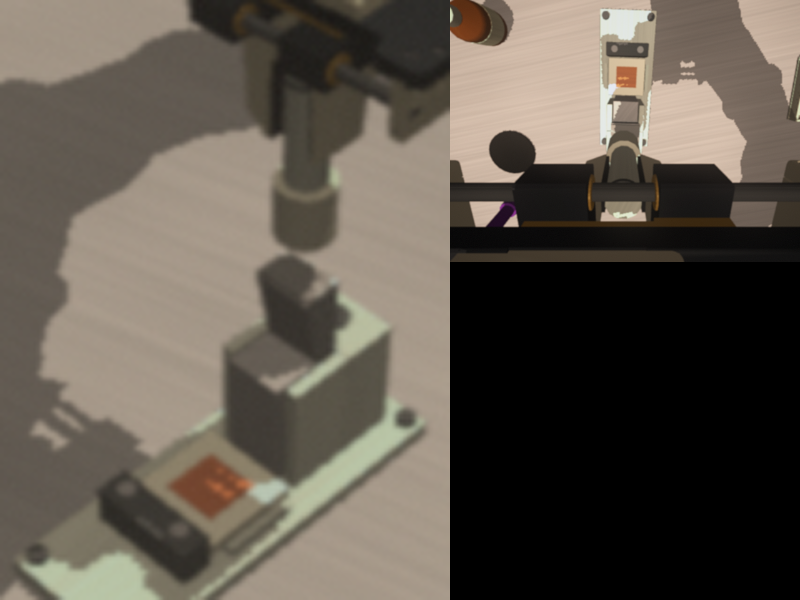

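The tamper hangs upright about 30 mm above the wedge. In full-image pixels the wedge top centre is at about (299,213) and the face centre at about (301,202).

Run:
```python
from bench import viewer
from h import bp
import numpy as np
s=viewer.snapshot("scene")
print("wedge",bp(s,299.2,213.3,.135),"face",bp(s,301.1,202.1,.164))
R,t=np.array(s["R"]),np.array(s["t"]);f=210/np.tan(np.radians(s["vertical_fov"]/2))
def px(X):
    c=R@np.array(X)+t; return (np.array([s["cx"]+f*c[0]/c[2],s["cy"]+f*c[1]/c[2]])-[220,140])*3.75
c,sn=np.cos(-.29),np.sin(-.29)
for a,b in ((-11.5,-18),(11.5,-18),(11.5,18),(-11.5,18)):
    print(a,b,px([.4675+(a*c-b*sn)/1e3,.0595+(a*sn+b*c)/1e3,.135]).round(0))
```

```text
wedge [0.4678 0.0595 0.135 ] face [0.4662 0.0621 0.164 ]
-11.5 -18 [290. 247.]
11.5 -18 [257. 267.]
11.5 18 [305. 302.]
-11.5 18 [337. 282.]
```

```bash
python3 -m jog '[[0,0.007,-0.01,-0.03,0],[0,0,0,-0.05,0],[0,0,0,-0.04,0],[0,0,0,-0.02,0],[0,0,0,-0.01,0],[0,0,0,-0.01,0],[0,0,0,-0.01,0],[0,0,0,-0.01,0],[0,0,0,-0.01,0]]'
```

```text
t: 9.17
tcp_pos: [0.4685, 0.0582, 0.2213]
tcp_rot: [-3.141, -0.0, -0.206]
force: [1.0, 0.2, -1.9]
finger_gap: 0.251
grasp_force: 55.0
```

```bash
python3 -m jog '[[0,0,0,-0.01,0],[0,0,0,-0.01,0],[0,0,0,-0.01,0]]'
```

```text
t: 9.42
tcp_pos: [0.4688, 0.0585, 0.2175]
tcp_rot: [-3.141, -0.001, -0.206]
force: [-1.7, -0.1, 5.8]
finger_gap: 0.251
grasp_force: 55.0
```

```bash
python3 -m jog '[[0,0,0,-0.01,0],[0,0,0,-0.01,0],[0,0,0,-0.01,0],[0,0,0,-0.01,0]]'
```

```text
t: 9.75
tcp_pos: [0.4688, 0.0586, 0.2116]
tcp_rot: [-3.141, -0.001, -0.205]
force: [-2.1, 0.7, 8.0]
finger_gap: 0.257
grasp_force: 55.0
```

```bash
python3 -m jog '[[0,0,0,-0.008,0],[0,0,0,-0.008,0]]'
```

```text
t: 9.92
tcp_pos: [0.4688, 0.0586, 0.2093]
tcp_rot: [-3.141, -0.001, -0.205]
force: [-3.1, 0.3, 8.0]
finger_gap: 0.256
grasp_force: 55.0
```

```bash
python3 -m jog '[[0,0,0,-0.008,0],[0,0,0,-0.008,0]]'
```

```text
t: 10.08
tcp_pos: [0.4688, 0.0587, 0.2069]
tcp_rot: [-3.141, -0.001, -0.205]
force: [-2.7, -0.0, 8.3]
finger_gap: 0.253
grasp_force: 55.0
```

```bash
python3 -m jog '[[0,0,0,-0.008,0],[0,0,0,-0.008,0]]'
```

```text
t: 10.25
tcp_pos: [0.4688, 0.0587, 0.2045]
tcp_rot: [-3.141, -0.001, -0.205]
force: [-2.8, 0.9, 8.7]
finger_gap: 0.254
grasp_force: 55.0
```

```bash
python3 -m jog '[[0,0,0,-0.005,0],[0,0,0,-0.005,0]]'
```

```text
t: 10.42
tcp_pos: [0.4688, 0.0587, 0.203]
tcp_rot: [-3.141, -0.001, -0.205]
force: [-2.4, 0.3, 8.4]
finger_gap: 0.253
grasp_force: 55.0
```

```bash
python3 -m jog '[[0,0,0,-0.008,0],[0,0,0,-0.008,0]]'
```

```text
t: 10.58
tcp_pos: [0.4688, 0.0587, 0.2007]
tcp_rot: [-3.141, -0.001, -0.205]
force: [-2.9, 1.3, 10.1]
finger_gap: 0.258
grasp_force: 55.0
```

```bash
python3 -m jog '[[0,0,0,-0.005,0],[0,0,0,-0.005,0]]'
```

```text
t: 10.75
tcp_pos: [0.4691, 0.0588, 0.1999]
tcp_rot: [-3.141, -0.002, -0.205]
force: [-6.1, -0.1, 25.6]
finger_gap: 0.249
grasp_force: 55.0
```

```bash
python3 -m jog '[[0,0,0,0.003,0],[0,0,0,0,0]]'
```

```text
t: 10.92
tcp_pos: [0.4689, 0.0588, 0.2]
tcp_rot: [-3.141, -0.002, -0.205]
force: [-4.1, 0.7, 13.2]
finger_gap: 0.259
grasp_force: 55.0
```

```bash
python3 -m jog '[[0,0,0,-0.002,0],[0,0,0,0,0]]'
```

```text
t: 11.08
tcp_pos: [0.4689, 0.0588, 0.2]
tcp_rot: [-3.141, -0.002, -0.205]
force: [-5.2, -0.1, 16.2]
finger_gap: 0.253
grasp_force: 55.0
```

```bash
python3 -m jog '[[0,0,0,0,0]]'
```

```text
t: 11.17
tcp_pos: [0.4689, 0.0588, 0.1999]
tcp_rot: [-3.141, -0.002, -0.205]
force: [-4.2, 0.1, 15.3]
finger_gap: 0.253
grasp_force: 55.0
```

```bash
python3 -m jog '[[0,0,0,0.01,0],[0,0,0,0.01,0],[0,0,0,0,0],[0,0,0,-0.006,0],[0,0,0,-0.006,0],[0,0,0,-0.005,0]]'
```

```text
t: 11.67
tcp_pos: [0.4688, 0.0582, 0.1999]
tcp_rot: [-3.142, -0.001, -0.206]
force: [-5.9, -1.6, 24.0]
finger_gap: 0.254
grasp_force: 55.0
```

```bash
python3 -m jog '[[0,0,0,-0.003,0],[0,0,0,0,0]]'
```

```text
t: 11.83
tcp_pos: [0.4688, 0.0582, 0.1999]
tcp_rot: [-3.141, -0.001, -0.206]
force: [-5.3, -1.4, 20.6]
finger_gap: 0.251
grasp_force: 55.0
```

```bash
python3 -m jog '[[0,0,0,0.03,0],[0,0,0,0.1,0],[0,0,0,0.15,0],[0,0,0,0.12,0],[0,0,0,0,0],[0,0,0,0,0]]'
python3 - <<'E'
from bench import viewer,finder,ctrl
import numpy as np,cv2
s=viewer.snapshot("scene")
for n in ("wedge_top","wedge","tamper","plate"):
    print(n,[(round(d["p"],2),np.round(d["xyz"],3).tolist()) for d in finder.landmark_of("scene",n)][:2])
cv2.imwrite("pics/b.png",cv2.resize(s["image"][140:300,220:340,::-1],(450,600),interpolation=cv2.INTER_CUBIC))
E
```

```text
t: 12.33
tcp_pos: [0.4688, 0.0582, 0.2586]
tcp_rot: [-3.141, -0.001, -0.206]
force: [0.4, -0.2, -2.7]
finger_gap: 0.252
grasp_force: 55.0
wedge_top [(0.74, [0.468, 0.061, 0.112])]
wedge []
tamper [(0.74, [0.329, 0.322, 0.002]), (0.57, [0.468, 0.058, 0.175])]
plate [(0.82, [0.531, 0.045, 0.008])]
```

View pics/b.png

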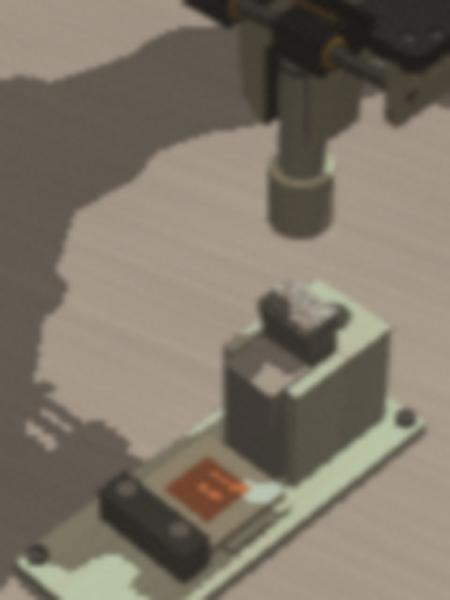

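The wedge top has gone from about 135 to about 113 mm (crop ~(297,305)) and stands straight, and the substrate is against the back stop. Next the tamper goes back to its pad.

```bash
python3 -m jog '[[0,-0.02,0.08,0,0],[0,-0.03,0.16,0,0],[0,-0.03,0.2,0,0],[0,-0.03,0.2,0,0],[0,-0.03,0.2,0,0],[0,-0.03,0.2,0,0],[0,-0.03,0.2,0,0],[0,-0.03,0.16,0,0],[0,-0.02,0.11,0,0],[0,0,0.065,0,0],[0,0,0,0,0],[0,0,0,0,0]]' && python3 -m jog '[[0,0,0,-0.06,0],[0,0,0,-0.15,0],[0,0,0,-0.2,0],[0,0,0,-0.2,0],[0,0,0,-0.2,0],[0,0,0,-0.14,0],[0,0,0,-0.08,0],[0,0,0,-0.05,0],[0,0,0,-0.02,0],[0,0,0,0,0],[0,0,0,0,0]]'
```

```text
t: 13.58
tcp_pos: [0.4311, 0.2938, 0.2578]
tcp_rot: [3.14, 0.0, -0.206]
force: [0.2, -1.3, -1.6]
finger_gap: 0.254
grasp_force: 55.0
t: 14.5
tcp_pos: [0.4314, 0.2944, 0.094]
tcp_rot: [-3.141, -0.001, -0.206]
force: [0.2, 0.2, -1.8]
finger_gap: 0.254
grasp_force: 55.0
```

```bash
python3 -m jog '[[0,0,0,-0.006,0],[0,0,0,-0.006,0],[0,0,0,-0.006,0],[0,0,0,-0.005,0],[0,0,0,0,0]]'
```

```text
t: 14.92
tcp_pos: [0.4309, 0.2945, 0.0899]
tcp_rot: [-3.142, -0.0, -0.206]
force: [0.1, -0.6, -2.6]
finger_gap: 0.256
grasp_force: 55.0
```

```bash
python3 -m jog '[[0,0,0,-0.003,0],[0,0,0,-0.002,0],[0,0,0,0,0]]'
```

```text
t: 15.17
tcp_pos: [0.431, 0.2945, 0.0896]
tcp_rot: [-3.142, -0.0, -0.206]
force: [-1.4, -2.1, 4.7]
finger_gap: 0.251
grasp_force: 55.0
```

```bash
python3 -m jog '[[0,0,0,0.001,0],[0.3,0,0,0,0],[0.4,0,0,0,0],[1,0,0,0,0],[1,0,0,0,0],[1,0,0,0,0],[1,0,0,0,0],[1,0,0,0,0],[1,0,0,0,0],[1,0,0,0,0],[1,0,0,0,0],[1,0,0,0,0]]'
python3 - <<'E'
from bench import viewer
import cv2
s=viewer.snapshot("wrist"); cv2.imwrite("pics/c.png",s["image"][:,:,::-1])
E
```

```text
t: 16.17
tcp_pos: [0.4308, 0.2944, 0.0893]
tcp_rot: [3.141, 0.0, -0.206]
force: [-0.3, -0.1, -0.8]
finger_gap: 0.965
grasp_force: 0.0
```

View pics/c.png

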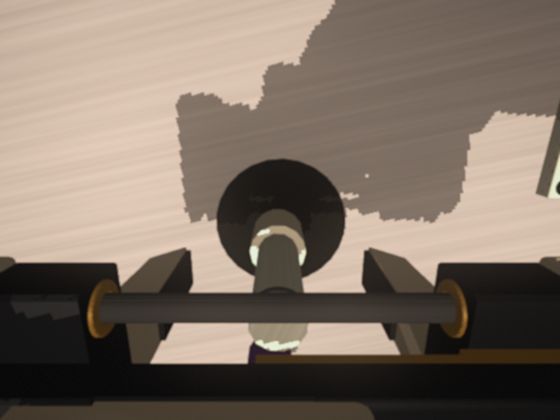

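The tamper (column ~278) stands upright on the pad with the fingers clear on both sides. I'll retreat straight up and check.

```bash
python3 -m jog '[[1,0,0,0.08,0],[1,0,0,0.15,0],[1,0,0,0.2,0],[1,0,0,0.2,0],[1,0,0,0.2,0],[1,0,0,0.2,0],[1,0,0,0.15,0],[1,0,0,0.08,0],[1,0,0,0,0],[1,0,0,0,0],[1,0,0,0,0]]'
python3 - <<'E'
from bench import viewer
import cv2
s=viewer.snapshot("scene"); cv2.imwrite("pics/d.png",s["image"][:,:,::-1])
E
```

```text
t: 17.13
tcp_pos: [0.4304, 0.294, 0.2772]
tcp_rot: [3.14, 0.001, -0.206]
force: [-0.5, -0.6, -1.3]
finger_gap: 1.001
grasp_force: 0.0
```

View pics/d.png

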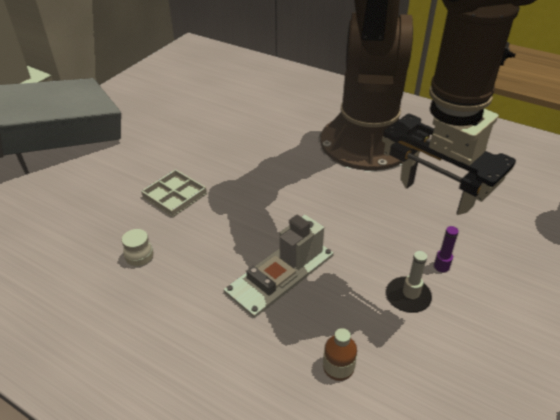

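The tamper stands upright on its pad at (415,275), the wedge is down in its slot at (300,226), and the purple look-alike, tray, bottle and jar are where they were. I'm handing it in.

```bash
python3 -c "
from bench import ctrl
print(ctrl.finish_job())"
```

```text
the job is handed in; nothing more can be done
None
```

The wedge is tapped home (about 20 mm down; final taps read about 23–28 N, over your 16–20 N range but under 40 N, and no longer moved it), the tamper is released upright on its pad, and the job was handed in at about 17 s without a verdict returned.

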